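# Refill the ball feeder under its safety stop

## Task

Refill the reaction-ball feeder safely: push its big mushroom stop button in until it stays in by itself, then, with the stop in, lift the loading tray by its bar so that all three balls tip into the hopper, and put the tray back down flat. Then twist the stop button clockwise, feeling for the spot where it lets go, so that it springs fully out again. Never raise the tray while the stop is out, and leave everything else on the table where it stands.

Things in the scene. Friction and masses are not known exactly. Their poses are not given: they have to be found in the camera images.
- pod: grey control box 120 x 120 x 56 mm on a 150 x 130 mm foot, fixed to the table. Origin: centre of the foot's underside, z up. Its flat face looks to -x (the robot) and up: normal (-sin 35, 0, cos 35 deg), centre of the face at (-0.016, 0, 0.091) m in this frame. Only the stop button stands on the face
- stop_top (a point): centre of the top of the stop button's round black mushroom head, 54 mm across, 26 mm high, fluted alike all round. z points out along the button's axis (35 degrees from vertical), x up the slope. It stands 43 mm off the face when out, about 33 mm when latched in (lower rim then 6.5 mm off the face). It moves with the push, not with the turn
- stop_foot (a point): centre of the stop's foot on the pod's face (axes as stop_top). Release: latched, the head frees when turned clockwise, seen from outside, by a hidden amount, new each time: first free after 0.4 to 1.7 rad, and for about 0.6 rad from there; beyond that it catches again. In it the spring pushes out about 5 N. The turn has 0.1 N m of friction and stays where left, so it can be regripped
- stop (a joint): how far the stop is pushed in, m: 0 fully out, 0.013 end of travel; it snaps past its catch near the end and rests latched at about 0.010. The spring pushes 3 N (out) to 6 N (in), with some 8 N to snap past the catch
- feeder: ball feeder, 240 x 200 mm, fixed to the table. Origin: on its underside; x from tray to hopper, z up. Hopper: open aluminium box, inside x -0.03 to 0.12, y -0.09 to 0.09 m, floor at z 0.035, near rim z 0.115, sides z 0.15, far wall z 0.17. The tray's hinge runs along y at (-0.03, 0, 0.12) m; base and body span x -0.11 to 0.13
- tray_bar (a point): middle of the tray's level bar handle: steel, 12 mm thick, 110 mm long along y. Tray down: at (-0.155, 0, 0.135) m in the feeder's frame, 50 mm before the tray's near wall (top 20 mm above this point), 95 mm free below. The hinge lies at (0.125, 0, -0.015) m from here in this point's axes: x bar to hinge, y along the bar, z up from the tray's floor
- tray (a joint): angle of the loading tray, rad: 0 down flat, grows as the bar is lifted up and over towards the hopper, at most 1.4. Tray inside 66 x 165 mm, walls 35 mm, a 5 mm lip on the hopper side: balls roll out beyond about 0.7 rad. 350 g; falls back when let go
- ball0_center (a point): grey-black rubber ball, 50 mm in diameter, 60 g; this point is its centre. The three start side by side in the loading tray
- ball1_center (a point): grey-black rubber ball, 50 mm in diameter, 60 g; this point is its centre. The three start side by side in the loading tray
- ball2_center (a point): grey-black rubber ball, 50 mm in diameter, 60 g; this point is its centre. The three start side by side in the loading tray
- bottle: stainless steel bottle with twist cap, 72 mm in diameter, 220 mm high. A bystander, loose: leave it alone. Origin: centre of its underside
- timer: yellow round kitchen timer with a white dial, 76 mm in diameter, 50 mm high. A bystander, loose: leave it alone. Origin: centre of its underside
- plate0: chrome fractional plate lying flat, 110 mm in diameter, 14 mm thick. A bystander, loose: leave it alone. Origin: centre of its underside
- plate1: chrome fractional plate lying flat, 90 mm in diameter, 14 mm thick. A bystander, loose: leave it alone. Origin: centre of its underside
- collar: black lever collar lying flat, ring 80 mm in diameter, 30 mm high, with a lever at +x. A bystander, loose: leave it alone. Origin: centre of its underside
- bowl: grey ceramic bowl, 130 mm in diameter, 55 mm high. A bystander, loose: leave it alone. Origin: centre of its underside
Things that resemble listed ones, but are neither listed nor needed, are in the scene too. Leave any blue or turquoise look-alike of the part that bears ball0_center alone.

How it is judged:
By the outcome, as a careful person would: the job done as asked, in the order asked, and still so for the second after the job is handed in, with the robot touching nothing.
It also fails if it takes over 72 s, if anything falls off the work surface, if the arm or the gripper's body presses on something with over 40 N, if the wrist force passes 120 N, or if a joint passes its speed limit or range.

## Robot

A 6-joint arm with a two-finger parallel gripper is mounted at the origin on the work surface. World frame = base frame: x ahead of the robot, y to its left, z up, the work surface at z = 0. Lengths are in m, angles in degrees, forces in N, time in s.
With the tool pointing down it reaches from about 0.275 to 0.775 m from the base axis. Payload 14.6 kg.
Tool frame: the origin (TCP) lies at the very end of the fingers, on their centre line; the grasp point (between the pads) lies 19 mm behind it (manip.tcp_to_grasp is the distance from the TCP to the grasp point, in m); z points along the fingers, y is the line along which they close (so a half turn about z gives the same grasp; the last joint's range is limited). The gripper opens to 85 mm and grips with 20 to 120 N. Pads are 22 mm wide; open, the fingers measure 114 mm over their backs; the gripper's body (76 mm by 85 mm) begins 54 mm behind the grasp point. The pads swing forward as they close: fully open they stand 13 mm farther back than shut.
Start: joints at [65.014, 15.075, -2.767, 72.158, 0, 81.102], TCP at [0.145, 0.504, 0.231] pointing down, gripper open.
Joint ranges: [-151.79, 151.79], [-50.71, 97.33], [-67.44, 78.34], [-121.81, 120.89], [-77.56, 73.72], [-180, 180]. Speed limits (degrees/s): [108.29, 108.29, 147.25, 159.86, 180, 180].

## Interface

Orientations are given as [roll, pitch, yaw] about the fixed x, y, z axes, in that order (R = Rz(yaw) Ry(pitch) Rx(roll)).
In Python, from rig import manip gives the robot as it stands. The module is installed in compiled form; this text tells all that it offers.
- The arm moves only by the shell command python3 -m pendant 'ROWS' [FORCE]. ROWS is JSON, a list of rows, each an object with "dr": the turn, a rotation vector about the tool's x, y, z in rad, a list of three; "xyz": the shift along the tool's x, y, z in m, a list of three; "grip": the closure, from 0 (fully open) to 1 (shut). A call has exactly 5 rows; each row is the pose to reach, as a shift and turn from the pose commanded when the call began, along the tool's axes at that moment; what a row does not reach only later rows make up. A row lasts 1/10 s, in which the tool goes at most 50 mm and 8.59 degrees, less where a joint would pass 70% of its speed; a pose out of reach is approached as far as the arm can. A call with a gripper value outside its range is refused whole. The fingers move at their own pace and stop on an object; FORCE is the grip in N (left out, the last holds). Time passes only in rows, so rows that repeat a pose let the fingers close, or fill a call up. It gives the time, the measured TCP pose, the force, the opening and the grip force at its end, in the units of the state.
- manip.get_obs(): the state, without advancing time (a new reading comes with each control period).
- manip.get_image(name): name is "scene" or "top" or "wrist"; returns a dict with "img" (480x640x3 uint8, blue, green, red), "K" (3x3 intrinsics, pixels), "R" (3x3) and "t" (3): a world point X has camera coordinates R X + t. Camera axes: x right, y down, z forward; pixel columns grow to the right and rows downward; lengths in m; the calibration is good to about 2 mm. A picture is of the moment at which its call begins. There is no depth.
- manip.close_job(): hands the job in; it is judged then, once.
Trained networks look in a picture, given as the dict that the camera call returned (one of the last four; its "shot" number tells which), for a name from the list of things; names that differ only in an ending like _2 or _b are one class to them, and where a whole thing is asked for, a point or a joint stands for the part that bears it (a point fixed in the world has none). Each returns a list of dicts, best first, with "p" (0 to 1); they miss things now and then, are a little off and sometimes report something else, mostly with a low value. They report only what shows in the picture. A call takes as long as a camera call. They do not tell look-alikes from the thing itself.
- manip.outline_of(thing, picture): "pixels" (480x640 bool, what is visible of it) and "centre" ([row, column] in pixels, amid what is visible of it).
The state is a dict: "time": time; "qpos": joint angles; "dq": joint speeds; "joint_efforts": joint torques, N m; "ee_pos": TCP position; "ee_rot": TCP orientation; "wrist_force": force on the tool from outside, world axes, zero at the start; "ft_torque": the same for the moment, N m; "opening": finger opening in m; "gripper_force": force on a finger pad.
Only numpy, scipy, OpenCV 4.12 (cv2) and the standard library are available. Lean on these libraries where they do the work, as an engineer would, in place of code of your own. Each camera call takes 0.05 s, during which the arm holds its last target. There are 200 camera calls.

## Working session

There is one attempt and no reset: what is moved stays moved. The work goes in short steps, Python scripts to look and compute and a shell command to move; the robot and the scene stay as the last step left them, time stands still between calls to the robot, and variables do not carry over. Pictures are saved under pics/ and viewed, at most 10 in all, crops included, and the job is handed in when it is done.

```bash
mkdir -p pics
cat > h.py <<'E'
import numpy as np, cv2
from rig import manip
from scipy.spatial.transform import Rotation as Ro
def px(p,X):
    c=p["R"]@np.asarray(X,float)+p["t"]; u=np.asarray(p["K"])@c; return u[:2]/u[2]
def ray(p,u,v):
    R=np.asarray(p["R"]);d=R.T@np.linalg.inv(p["K"])@np.array([u,v,1.]); return -R.T@np.asarray(p["t"]),d/np.linalg.norm(d)
def onz(p,u,v,z):
    o,d=ray(p,u,v); return o+d*(z-o[2])/d[2]
def tri(rs):
    A=sum(np.eye(3)-np.outer(d,d) for o,d in rs); b=sum((np.eye(3)-np.outer(d,d))@o for o,d in rs)
    return np.linalg.solve(A,b)
E
cat > look.py <<'E'
from h import *
names=["pod","stop_top","feeder","tray_bar","ball0_center","bottle","timer","plate0","collar","bowl"]
for c in ["scene","top"]:
    p=manip.get_image(c); cv2.imwrite(f"pics/{c}0.png",p["img"])
    R=np.asarray(p["R"]); print(c,"cam at",(-R.T@p["t"]).round(3))
    np.savez(f"{c}0.npz",K=p["K"],R=p["R"],t=p["t"])
    for n in names:
        for o in manip.outline_of(n,p)[:3]:
            if o["p"]<.3: continue
            r,q=o["centre"]; ys,xs=np.nonzero(o["pixels"])
            print(n,round(o["p"],2),"uv",round(q),round(r),"bbox",xs.min(),ys.min(),xs.max(),ys.max(),"z0:",onz(p,q,r,0.05)[:2].round(3))
o=manip.get_obs();print({k:np.round(v,3) for k,v in o.items()},manip.tcp_to_grasp)
E
python3 look.py
```

```text
scene cam at [1.171 0.458 1.199]
pod 0.82 uv 254 249 bbox 229 216 291 276 z0: [ 0.625 -0.19 ]
stop_top 0.62 uv 263 226 bbox 256 216 273 231 z0: [ 0.54  -0.224]
feeder 0.75 uv 392 313 bbox 340 251 458 376 z0: [0.57 0.26]
tray_bar 0.59 uv 427 278 bbox 386 251 458 315 z0: [0.413 0.285]
ball0_center 0.63 uv 428 278 bbox 385 251 459 316 z0: [0.414 0.288]
ball0_center 0.6 uv 402 268 bbox 396 259 414 277 z0: [0.426 0.21 ]
ball0_center 0.44 uv 413 252 bbox 405 249 417 257 z0: [0.356 0.207]
bottle 0.63 uv 466 364 bbox 445 336 487 392 z0: [0.589 0.488]
timer 0.75 uv 328 260 bbox 315 250 340 273 z0: [0.527 0.016]
plate0 0.85 uv 223 182 bbox 208 169 239 193 z0: [ 0.47  -0.457]
plate0 0.7 uv 429 280 bbox 385 251 459 316 z0: [0.419 0.293]
collar 0.8 uv 290 317 bbox 276 294 303 328 z0: [0.741 0.038]
collar 0.46 uv 392 315 bbox 339 251 458 376 z0: [0.576 0.264]
bowl 0.62 uv 346 220 bbox 326 205 366 239 z0: [ 0.368 -0.027]
bowl 0.41 uv 257 244 bbox 230 216 289 275 z0: [ 0.603 -0.197]
top cam at [ 0.328 -0.017  1.327]
pod 0.67 uv 403 214 bbox 371 181 434 250 z0: [ 0.592 -0.196]
stop_top 0.85 uv 404 22
[... 674 characters left out ...]
8 0.466]
collar 0.86 uv 315 165 bbox 300 151 333 189 z0: [0.713 0.017]
bowl 0.76 uv 330 308 bbox 304 278 357 331 z0: [ 0.364 -0.024]
{'time': np.float64(1.1), 'qpos': array([ 6.5015e+01,  1.5075e+01, -2.7690e+00,  7.2158e+01,  1.0000e-03,
        8.1103e+01]), 'dq': array([ 0.113, -0.049,  0.053,  0.009, -0.028, -0.001]), 'joint_efforts': array([-1.0000e-03, -6.3744e+01,  3.8477e+01,  1.0000e-03, -0.0000e+00,
       -0.0000e+00]), 'ee_pos': array([0.145, 0.504, 0.231]), 'ee_rot': array([-1.79999e+02, -1.00000e-03,  1.63912e+02]), 'wrist_force': array([ 0.654, -0.018, -0.748]), 'ft_torque': array([-0.   , -0.003,  0.014]), 'gripper_force': np.float64(0.0), 'opening': np.float64(0.085)} 0.0187
```

View images.

Run:
```python
import cv2
a=cv2.imread("pics/top0.png")[130:340,80:560];cv2.imwrite("pics/top0c.png",cv2.resize(a,(800,350),interpolation=cv2.INTER_CUBIC))
a=cv2.imread("pics/scene0.png")[160:400,200:500];cv2.imwrite("pics/scene0c.png",cv2.resize(a,(750,600),interpolation=cv2.INTER_CUBIC))
```

```text
(no output)
```

View pics/top0c.png

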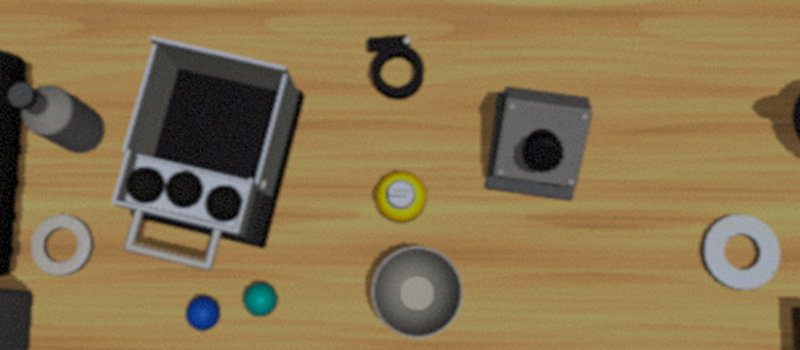

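View pics/scene0c.png

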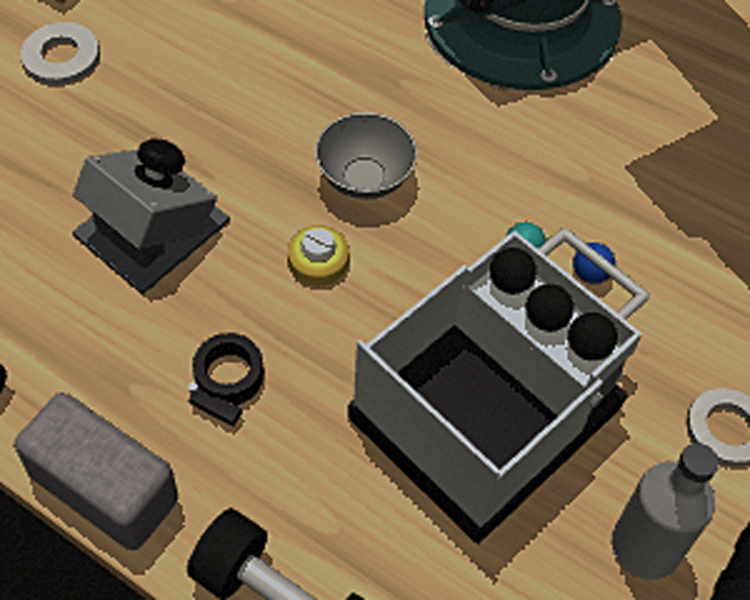

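```bash
cat > fit.py <<'E'
from h import *
from scipy.optimize import least_squares
T=dict(np.load("top0.npz"));S=dict(np.load("scene0.npz"))
t=lambda x,y:(T,np.array([80+x*.6,130+y*.6])); s=lambda x,y:(S,np.array([200+x*.4,160+y*.4]))
c,sn=np.cos(np.radians(35)),np.sin(np.radians(35))
F=lambda a,b:(-.016+a*c*.06,b*.06,.091+a*sn*.06)
pod=[(F(1,1),t(505,88)),(F(1,-1),t(590,100)),((-.075,.065,0),t(487,187)),((-.075,-.065,0),t(573,199)),
 ((.075,.065,0),s(150,291)),((.075,-.065,0),s(75,233)),((-.075,.065,0),s(228,218)),(F(1,1),s(150,212)),(F(1,-1),s(90,155)),(F(-1,1),s(215,195))]
fee=[((.124,.094,.17),t(152,38)),((.124,-.094,.17),t(288,68)),((-.155,.055,.135),t(129,248)),((-.155,-.055,.135),t(211,266)),
 ((.124,.094,.17),s(500,472)),((.124,-.094,.17),s(358,345)),((-.155,.055,.135),s(643,298)),((-.155,-.055,.135),s(567,233))]
def fit(C,g):
    def W(q,P): return Ro.from_euler("z",q[2]).apply(P)+[q[0],q[1],0]
    f=lambda q:np.concatenate([px(k[0],W(q,P))-k[1] for P,k in C])
    r=least_squares(f,g,loss="soft_l1"); print(r.x[:2].round(4),np.degrees(r.x[2]).round(2)); print(f(r.x).reshape(-1,2).round(1).tolist()); return r.x,W
q,W=fit(pod,[.6,-.19,-.14]); 
n=np.array([-sn,0,c]);f0=np.array([-.016,0,.091])
print("foot approx",W(q,f0),"top",W(q,f0+.043*n))
o=tri([ray(S,264,223.5),ray(T,404.5,220)]);print("head tri",o)
g,W=fit(fee,[.6,.27,-.2]); print("bar",W(g,[-.155,0,.135]),"hinge",W(g,[-.03,0,.12]))
E
python3 fit.py
```

```text
[ 0.5957 -0.1977] -6.3
[[0.1, 5.5], [1.6, 4.3], [-0.8, 0.5], [-0.0, -0.5], [-3.0, 1.7], [-1.7, 1.6], [0.2, 0.7], [1.3, -0.4], [-3.0, 0.7], [0.9, 0.2]]
foot approx [ 0.57981491 -0.1959487   0.091     ] top [ 0.55530023 -0.19324075  0.12622354]
head tri [ 0.56454973 -0.19152071  0.11256942]
[0.5623 0.275 ] -12.65
[[-1.2, -0.6], [-2.0, -0.4], [-0.1, -0.5], [-1.9, 0.1], [-1.3, -0.9], [0.1, -2.0], [-0.2, -1.9], [-1.4, -0.8]]
bar [0.41110148 0.30894749 0.135     ] hinge [0.53306773 0.28157536 0.12      ]
```

```bash
cat >> h.py <<'E'
def toolR(zdir,y):
    z=np.array(zdir,float);z/=np.linalg.norm(z);y=np.array(y,float);y-=z*(y@z);y/=np.linalg.norm(y)
    return np.column_stack([np.cross(y,z),y,z])
def goto(pt,Rt=None):
    o=manip.get_obs();Rc=Ro.from_euler("xyz",o["ee_rot"],degrees=True).as_matrix()
    Rt=Rc if Rt is None else Rt
    print("xyz",(Rc.T@(np.array(pt)-o["ee_pos"])).round(4).tolist(),"dr",Ro.from_matrix(Rc.T@Rt).as_rotvec().round(4).tolist(),"pos",o["ee_pos"].round(4),"rot",o["ee_rot"].round(2),"t",o["time"].round(2))
def podn(psi): 
    a=np.radians(35);b=np.radians(psi);return np.array([-np.sin(a)*np.cos(b),-np.sin(a)*np.sin(b),np.cos(a)])
def podR(psi): b=np.radians(psi);return toolR(-podn(psi),[-np.sin(b),np.cos(b),0])
E
python3 -c "
from h import *
t=np.array([.556,-.192,.1247]);goto(t+.1*podn(-6.3),podR(-6.3))"
```

```text
Traceback (most recent call last):
  File "h.py", line 19, in goto
    print("xyz",(Rc.T@(np.array(pt)-o["ee_pos"])).round(4).tolist(),"dr",Ro.from_matrix(Rc.T@Rt).as_rotvec().round(4).tolist(),"pos",o["ee_pos"].round(4),"rot",o["ee_rot"].round(2),"t",o["time"].round(2))
                                                                                                                                                                                         ^^^^^^^^^^^^^^^
AttributeError: 'float' object has no attribute 'round'
```

```bash
sed -i 's/o\["time"\].round(2)/round(o["time"],2)/' h.py
python3 -c "
from h import *
t=np.array([.556,-.192,.1247]);goto(t+.1*podn(-6.3),podR(-6.3))"
```

```text
xyz [-0.5309, -0.5652, 0.0246] dr [-0.0522, -0.6094, -0.1655] pos [0.1455 0.5044 0.2313] rot [-180.     -0.    163.91] t 1.1
```

```bash
R='{"dr":[0,0,0],"xyz":[-0.15,-0.16,0],"grip":0}'
python3 -m pendant '[{"dr":[0,0,0],"xyz":[-0.03,-0.03,0],"grip":0},{"dr":[0,0,0],"xyz":[-0.06,-0.065,0],"grip":0},{"dr":[0,0,0],"xyz":[-0.09,-0.1,0],"grip":0},{"dr":[0,0,0],"xyz":[-0.125,-0.13,0],"grip":0},{"dr":[0,0,0],"xyz":[-0.16,-0.165,0],"grip":0}]'
python3 -m pendant '[{"dr":[0,0,0],"xyz":[-0.03,-0.03,0],"grip":0},{"dr":[0,0,0],"xyz":[-0.06,-0.065,0],"grip":0},{"dr":[0,0,0],"xyz":[-0.09,-0.1,0],"grip":0},{"dr":[0,0,0],"xyz":[-0.125,-0.13,0],"grip":0},{"dr":[0,0,0],"xyz":[-0.16,-0.165,0],"grip":0}]'
python3 -m pendant '[{"dr":[-0.01,-0.12,-0.03],"xyz":[-0.04,-0.04,0],"grip":0},{"dr":[-0.02,-0.24,-0.06],"xyz":[-0.08,-0.09,0],"grip":0},{"dr":[-0.03,-0.36,-0.1],"xyz":[-0.12,-0.14,0.01],"grip":0},{"dr":[-0.04,-0.48,-0.13],"xyz":[-0.17,-0.19,0.02],"grip":0},{"dr":[-0.052,-0.609,-0.166],"xyz":[-0.21,-0.235,0.0246],"grip":0}]'
python3 -c "
from h import *
t=np.array([.556,-.192,.1247]);goto(t+.1*podn(-6.3),podR(-6.3))"
```

```text
time: 1.6
ee_pos: [0.254, 0.3003, 0.2314]
ee_rot: [180.0, 0.0, 164.0]
wrist_force: [1.9, 0.6, -0.0]
opening: 0.0856
gripper_force: 0.0
time: 2.1
ee_pos: [0.3622, 0.097, 0.2316]
ee_rot: [180.0, 0.1, 163.9]
wrist_force: [0.2, 0.9, -0.2]
opening: 0.0851
gripper_force: 0.0
time: 2.6
ee_pos: [0.4672, -0.1225, 0.2152]
ee_rot: [-179.8, 35.0, 173.8]
wrist_force: [3.2, 0.1, -1.6]
opening: 0.0855
gripper_force: 0.0
xyz [-0.0266, -0.0593, 0.0293] dr [-0.002, 0.0002, 0.0014] pos [ 0.4672 -0.1225  0.2152] rot [-179.83   35.01  173.8 ] t 2.6
```

```bash
python3 -m pendant '[{"dr":[0,0,0],"xyz":[-0.014,-0.03,0.015],"grip":0},{"dr":[0,0,0],"xyz":[-0.0225,-0.053,0.0275],"grip":0},{"dr":[0,0,0],"xyz":[-0.0225,-0.053,0.0275],"grip":0},{"dr":[0,0,0],"xyz":[-0.0225,-0.053,0.0275],"grip":0},{"dr":[0,0,0],"xyz":[-0.0225,-0.053,0.0275],"grip":0}]' >/dev/null
python3 - <<'E'
from h import *
t=np.array([.556,-.192,.1247]);goto(t+.1*podn(-6.3),podR(-6.3))
for c in ["wrist","scene","top"]:
    p=manip.get_image(c)
    if c=="wrist": cv2.imwrite("pics/w1.png",p["img"]); print("cam",(-np.asarray(p["R"]).T@p["t"]).round(3))
    np.savez(c+"1.npz",K=p["K"],R=p["R"],t=p["t"],img=p["img"])
    print(c,"pred centre px",px(p,t-.013*podn(-6.3)), "top px",px(p,t))
    for o in manip.outline_of("stop_top",p)[:2]: 
        ys,xs=np.nonzero(o["pixels"]);print(c,o["p"],o["centre"],xs.min(),ys.min(),xs.max(),ys.max())
E
```

```text
xyz [-0.006, -0.009, 0.001] dr [0.0007, -0.0073, -0.0015] pos [ 0.4945 -0.1762  0.2041] rot [179.9   34.58 173.6 ] t 3.1
cam [ 0.358 -0.161  0.282]
wrist pred centre px [306.3342919 242.800614 ] top px [305.75171467 247.78442969]
wrist 0.72 [241.1, 301.2] 266 204 342 279
scene pred centre px [263.90714357 222.76009848] top px [265.32849567 219.04331933]
scene 0.68 [224.4, 264.5] 255 216 273 231
top pred centre px [405.22883218 220.33453423] top px [405.58153775 222.66045066]
top 0.81 [218.5, 403.1] 394 209 417 231
top 0.43 [307.5, 328.8] 303 278 357 332
```

View pics/w1.png

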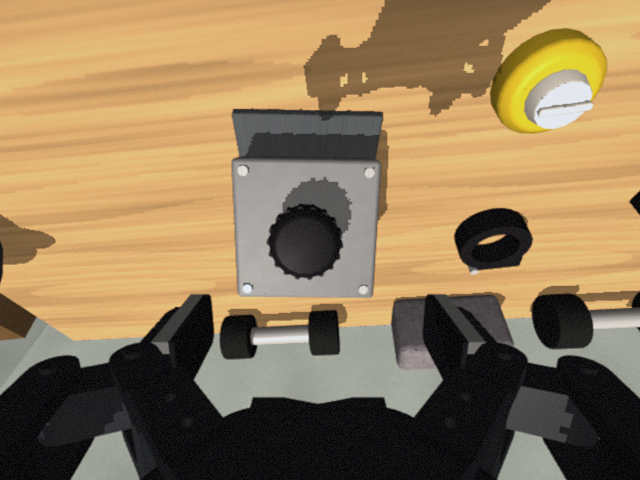

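```bash
cat > fit2.py <<'E'
from h import *
from scipy.optimize import least_squares
w,S,T=[dict(np.load(c+"1.npz")) for c in ("wrist","scene","top")]
c,sn=np.cos(np.radians(35)),np.sin(np.radians(35))
F=lambda a,b:np.array((-.016+a*c*.06,b*.06,.091+a*sn*.06))
C=[(F(-1,-1),(232,157)),(F(-1,1),(381,158)),(F(1,1),(375,297)),(F(1,-1),(237,297))]
W=lambda q,P:Ro.from_euler("z",q[2]).apply(P)+[q[0],q[1],0]
f=lambda q:np.concatenate([px(w,W(q,P))-k for P,k in C])
r=least_squares(f,[.6,-.19,-.1]);q=r.x;print(q[:2].round(4),np.degrees(q[2]).round(2),f(q).reshape(-1,2).round(1).tolist())
n=podn(np.degrees(q[2]));f0=W(q,[-.016,0,.091]);print("face model top",f0+.043*n)
t3=tri([ray(w,303.5,241.3),ray(S,264.5,224),ray(T,404,219.5)]);print("tri top",t3+.013*n, "height off face",(t3+.013*n-f0)@n)
# wrist ray with plane 30mm off face
o,d=ray(w,304,241.3);x=o+d*(((f0+.030*n-o)@n)/(d@n));print("wrist ray top",x+.013*n)
# circle in wrist: top face rim
o,d=ray(w,305,242.5);x=o+d*(((f0+.043*n-o)@n)/(d@n));print("offset in face (upslope, y)",[(x-f0-.043*n)@v for v in (-podR(np.degrees(q[2]))[:,0],podR(np.degrees(q[2]))[:,1])],x)
E
python3 fit2.py
```

```text
[ 0.5928 -0.1971] -7.02 [[-2.4, -0.5], [1.9, -0.1], [0.0, 1.6], [0.5, 0.8]]
face model top [ 0.55243426 -0.19209221  0.12622354]
tri top [ 0.55751378 -0.19118741  0.1214655 ] height off face 0.036274258032674415
wrist ray top [ 0.55224429 -0.19311461  0.12617905]
offset in face (upslope, y) [np.float64(-0.002880834571134362), np.float64(8.220570718720265e-05)] [ 0.55010217 -0.1917221   0.12457116]
```

```bash
python3 -c "
from h import *
t=np.array([.553,-.192,.1255]);goto(t+.02*podn(-6.8),podR(-6.8))"
```

```text
xyz [-0.0041, -0.0089, 0.0786] dr [0.0054, -0.0068, 0.006] pos [ 0.4948 -0.1765  0.2043] rot [179.93  34.61 173.62] t 3.4
```

```bash
python3 -m pendant '[{"dr":[0.005,-0.007,0.006],"xyz":[-0.002,-0.005,0.02],"grip":1},{"dr":[0.005,-0.007,0.006],"xyz":[-0.004,-0.009,0.04],"grip":1},{"dr":[0.005,-0.007,0.006],"xyz":[-0.004,-0.009,0.06],"grip":1},{"dr":[0.005,-0.007,0.006],"xyz":[-0.004,-0.009,0.0786],"grip":1},{"dr":[0.005,-0.007,0.006],"xyz":[-0.004,-0.009,0.0786],"grip":1}]' 30
python3 -c "
from h import *
t=np.array([.553,-.192,.1255]);goto(t+.02*podn(-6.8),podR(-6.8))"
```

```text
time: 3.9
ee_pos: [0.5414, -0.1906, 0.1398]
ee_rot: [179.9, 34.9, 173.1]
wrist_force: [1.1, -0.2, 0.4]
opening: 0.0123
gripper_force: 0.0
xyz [-0.0013, -0.0, -0.0016] dr [0.0016, -0.0025, -0.0009] pos [ 0.5414 -0.1906  0.1398] rot [179.87  34.86 173.14] t 3.9
```

```bash
python3 -m pendant '[{"dr":[0,0,0],"xyz":[-0.001,0,0.005],"grip":1},{"dr":[0,0,0],"xyz":[-0.001,0,0.01],"grip":1},{"dr":[0,0,0],"xyz":[-0.001,0,0.016],"grip":1},{"dr":[0,0,0],"xyz":[-0.001,0,0.02],"grip":1},{"dr":[0,0,0],"xyz":[-0.001,0,0.022],"grip":1}]'
python3 -m pendant '[{"dr":[0,0,0],"xyz":[0,0,0.002],"grip":1},{"dr":[0,0,0],"xyz":[0,0,0.003],"grip":1},{"dr":[0,0,0],"xyz":[0,0,0.004],"grip":1},{"dr":[0,0,0],"xyz":[0,0,0.005],"grip":1},{"dr":[0,0,0],"xyz":[0,0,0.005],"grip":1}]'
python3 -c "
from h import *
t=np.array([.553,-.192,.1255]);goto(t,podR(-6.8));print(manip.get_obs()['wrist_force']@podn(-6.8))"
```

```text
time: 4.4
ee_pos: [0.555, -0.1929, 0.1241]
ee_rot: [180.0, 35.0, 173.2]
wrist_force: [-7.9, 0.9, 8.2]
opening: -0.0002
gripper_force: 5.0
time: 4.9
ee_pos: [0.5578, -0.1932, 0.12]
ee_rot: [180.0, 35.0, 173.2]
wrist_force: [0.1, -0.5, 0.7]
opening: 0.0002
gripper_force: 0.4
xyz [0.0009, 0.0006, -0.0073] dr [0.0002, 0.0, -0.0006] pos [ 0.5578 -0.1932  0.12  ] rot [179.96  35.   173.16] t 4.9
0.47532875811641384
```

```bash
python3 -m pendant '[{"dr":[0,0,0],"xyz":[0,0,0.001],"grip":1},{"dr":[0,0,0],"xyz":[0,0,0.002],"grip":1},{"dr":[0,0,0],"xyz":[0,0,0.003],"grip":1},{"dr":[0,0,0],"xyz":[0,0,0.003],"grip":1},{"dr":[0,0,0],"xyz":[0,0,0.003],"grip":1}]'
python3 - <<'E'
from h import *
for c in ["wrist","scene"]:
    p=manip.get_image(c)
    a=p["img"] if c=="wrist" else cv2.resize(p["img"][190:290,200:320],None,fx=5,fy=5)
    cv2.imwrite(f"pics/{c}2.png",a)
E
```

```text
time: 5.4
ee_pos: [0.5594, -0.1934, 0.1175]
ee_rot: [180.0, 35.0, 173.2]
wrist_force: [-2.3, -0.6, 2.0]
opening: -0.0001
gripper_force: 1.0
```

View pics/wrist2.png

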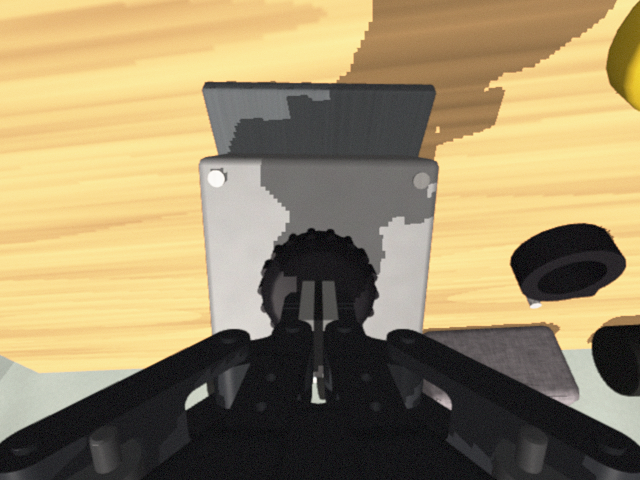

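```bash
python3 -m pendant '[{"dr":[0,0,0],"xyz":[0,0,0.001],"grip":1},{"dr":[0,0,0],"xyz":[0,0,0.002],"grip":1},{"dr":[0,0,0],"xyz":[0,0,0.003],"grip":1},{"dr":[0,0,0],"xyz":[0,0,0.003],"grip":1},{"dr":[0,0,0],"xyz":[0,0,0.003],"grip":1}]'
python3 -m pendant '[{"dr":[0,0,0],"xyz":[0,0,0.001],"grip":1},{"dr":[0,0,0],"xyz":[0,0,0.002],"grip":1},{"dr":[0,0,0],"xyz":[0,0,0.002],"grip":1},{"dr":[0,0,0],"xyz":[0,0,0.002],"grip":1},{"dr":[0,0,0],"xyz":[0,0,0.002],"grip":1}]'
```

```text
time: 6.0
ee_pos: [0.561, -0.1936, 0.1152]
ee_rot: [180.0, 35.0, 173.1]
wrist_force: [-8.6, -0.6, 7.7]
opening: 0.0001
gripper_force: 5.2
time: 6.5
ee_pos: [0.5617, -0.1938, 0.1149]
ee_rot: [-180.0, 35.1, 173.2]
wrist_force: [-36.2, 4.4, 41.7]
opening: -0.0002
gripper_force: 27.7
```

```bash
python3 -m pendant '[{"dr":[0,0,0],"xyz":[0,0,-0.01],"grip":1},{"dr":[0,0,0],"xyz":[0,0,-0.03],"grip":1},{"dr":[0,0,0],"xyz":[0,0,-0.06],"grip":0.5},{"dr":[0,0,0],"xyz":[0,0,-0.1],"grip":0},{"dr":[0,0,0],"xyz":[0,0,-0.14],"grip":0}]'
python3 - <<'E'
from h import *
for c in ["wrist","scene"]:
    p=manip.get_image(c)
    if c=="scene": cv2.imwrite(f"pics/scene3.png",np.hstack([cv2.resize(x[190:290,210:300],None,fx=4,fy=4) for x in (cv2.imread("pics/scene0.png"),p["img"])]))
    for o in manip.outline_of("stop_top",p)[:1]: 
        ys,xs=np.nonzero(o["pixels"]);print(c,o["p"],o["centre"],xs.min(),ys.min(),xs.max(),ys.max())
    for h in (.030,.020): 
        n=podn(-6.9); print(px(p,np.array([.5525,-.192,.126])+(h-.043)*n))
W=lambda P:Ro.from_euler("z",-12.65,degrees=True).apply(P)+[.5623,.275,0]
b=np.radians(-12.65);print(W([-.155,0,.135]));goto(W([-.155,0,.135])+[0,0,.1],toolR([0,0,-1],[-np.cos(b),-np.sin(b),0]))
print(manip.get_obs()["qpos"])
E
```

```text
time: 7.0
ee_pos: [0.4816, -0.1835, 0.2289]
ee_rot: [179.9, 35.0, 173.2]
wrist_force: [-0.1, -0.9, 0.7]
opening: 0.0434
gripper_force: 0.0
wrist 0.7 [221.6, 312.1] 283 191 350 257
[317.99244028 225.99803134]
[317.97930766 223.19261666]
scene 0.71 [229.2, 263.8] 254 218 272 232
[264.59055893 221.72364718]
[263.48914858 224.55476343]
[0.41106247 0.30894419 0.135     ]
xyz [0.1027, 0.4813, -0.0799] dr [-0.449, 0.4965, -1.4198] pos [ 0.4827 -0.1844  0.2288] rot [-179.98   35.08  173.16] t 7.2
[-40.31347602  -5.83009176 -38.26185739  27.19622645  18.46628759
 -28.41559047]
```

View pics/scene3.png

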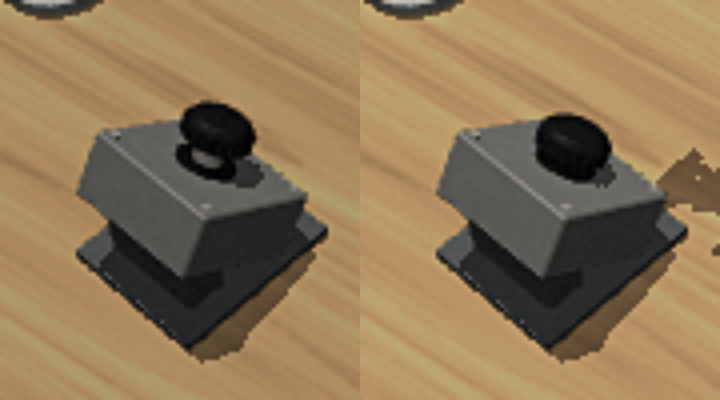

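```bash
cat >> h.py <<'E'
FY=np.radians(-12.65);fx=np.array([np.cos(FY),np.sin(FY),0]);fy=np.array([-np.sin(FY),np.cos(FY),0]);ez=np.array([0,0,1.])
BAR=np.array([.4111,.309,.135])
def barR(a): a=np.radians(a); return toolR(np.sin(a)*fx-np.cos(a)*ez,-(np.cos(a)*fx+np.sin(a)*ez))
def baratt(th,G=0): # bar position at tray angle th
    return BAR+.125*fx-.015*ez+(-.125*np.cos(th)+.015*np.sin(th))*fx+(.125*np.sin(th)+.015*np.cos(th))*ez
E
python3 -c "
from h import *
goto([.36,.31,.24],barR(50))"
```

```text
xyz [0.1414, 0.4763, -0.1132] dr [0.2553, -0.1489, -1.4856] pos [ 0.4827 -0.1844  0.2288] rot [-179.98   35.08  173.16] t 7.2
```

```bash
python3 -m pendant '[{"dr":[0,0,0],"xyz":[0.01,0.04,-0.02],"grip":0},{"dr":[0,0,0],"xyz":[0.025,0.08,-0.04],"grip":0},{"dr":[0.02,-0.01,-0.1],"xyz":[0.04,0.12,-0.05],"grip":0},{"dr":[0.04,-0.02,-0.22],"xyz":[0.055,0.16,-0.06],"grip":0},{"dr":[0.06,-0.04,-0.35],"xyz":[0.07,0.2,-0.07],"grip":0}]' 
python3 -c "
from h import *
goto([.36,.31,.24],barR(50));print(manip.get_obs()['qpos'])"
```

```text
time: 7.7
ee_pos: [0.4147, 0.0112, 0.244]
ee_rot: [-164.9, 34.4, -165.7]
wrist_force: [0.1, -0.1, 0.8]
opening: 0.0855
gripper_force: 0.0
xyz [-0.0151, 0.2965, -0.0644] dr [0.206, -0.1199, -1.1832] pos [0.4147 0.0112 0.244 ] rot [-164.88   34.37 -165.66] t 7.7
[ -8.63996687 -20.14598275 -47.18138676  25.82563212  -1.56720925
 -18.80579037]
```

```bash
python3 -m pendant '[{"dr":[0.02,-0.01,-0.1],"xyz":[-0.005,0.045,-0.01],"grip":0},{"dr":[0.05,-0.03,-0.24],"xyz":[-0.01,0.09,-0.02],"grip":0},{"dr":[0.07,-0.04,-0.38],"xyz":[-0.01,0.135,-0.03],"grip":0},{"dr":[0.09,-0.05,-0.5],"xyz":[-0.012,0.18,-0.04],"grip":0},{"dr":[0.11,-0.065,-0.62],"xyz":[-0.015,0.22,-0.05],"grip":0}]' 
python3 -c "
from h import *
goto([.36,.31,.24],barR(50));print(manip.get_obs()['qpos'])"
```

```text
time: 8.2
ee_pos: [0.3917, 0.1618, 0.2438]
ee_rot: [-146.7, 26.1, -138.7]
wrist_force: [1.1, -1.8, 0.6]
opening: 0.0855
gripper_force: 0.0
xyz [-0.0648, 0.1302, -0.0427] dr [0.1336, -0.0825, -0.7539] pos [0.3917 0.1618 0.2438] rot [-146.66   26.06 -138.69] t 8.2
[ 29.28876532 -12.91925231 -44.51076955  26.16003969 -27.46392566
 -12.16826028]
```

```bash
python3 -m pendant '[{"dr":[0.02,-0.01,-0.14],"xyz":[-0.01,0.03,-0.01],"grip":0},{"dr":[0.05,-0.03,-0.28],"xyz":[-0.02,0.06,-0.02],"grip":0},{"dr":[0.07,-0.04,-0.42],"xyz":[-0.04,0.09,-0.03],"grip":0},{"dr":[0.1,-0.06,-0.56],"xyz":[-0.055,0.11,-0.04],"grip":0},{"dr":[0.12,-0.075,-0.69],"xyz":[-0.06,0.12,-0.04],"grip":0}]' 
python3 -c "
from h import *
goto([.36,.31,.24],barR(50));print(manip.get_obs()['qpos'])"
```

```text
time: 8.7
ee_pos: [0.3628, 0.3004, 0.2412]
ee_rot: [-130.8, 2.4, -105.1]
wrist_force: [0.1, 0.7, -0.0]
opening: 0.0855
gripper_force: 0.0
xyz [-0.0084, 0.0046, -0.0029] dr [0.0133, -0.005, -0.0603] pos [0.3628 0.3004 0.2412] rot [-130.81    2.44 -105.11] t 8.7
[ 54.13950012  -0.82448018 -38.59489213  27.97439626 -44.25628099
 -29.62159665]
```

```bash
python3 -m pendant '[{"dr":[0.013,-0.005,-0.06],"xyz":[-0.008,0.004,-0.003],"grip":0},{"dr":[0.013,-0.005,-0.06],"xyz":[-0.008,0.004,-0.003],"grip":0},{"dr":[0.013,-0.005,-0.06],"xyz":[-0.008,0.004,-0.003],"grip":0},{"dr":[0.013,-0.005,-0.06],"xyz":[-0.008,0.004,-0.003],"grip":0},{"dr":[0.013,-0.005,-0.06],"xyz":[-0.008,0.004,-0.003],"grip":0}]' >/dev/null
python3 - <<'E'
from h import *
p=manip.get_image("wrist");a=p["img"].copy()
np.savez("wristb.npz",K=p["K"],R=p["R"],t=p["t"])
for s in (-.055,0,.055):
    u=px(p,BAR+s*fy);print(u);cv2.circle(a,tuple(int(v) for v in u),4,(0,0,255),1)
cv2.imwrite("pics/wb.png",a)
goto(BAR-.05*barR(50)[:,2],barR(50))
E
```

```text
[389.55811183 180.15284555]
[386.27135273 255.15579381]
[383.33408389 322.18346932]
xyz [-0.0137, 0.051, 0.0557] dr [0.0008, -0.0025, -0.0103] pos [0.3609 0.3058 0.242 ] rot [-130.05    0.36 -103.14] t 9.25
```

View pics/wb.png

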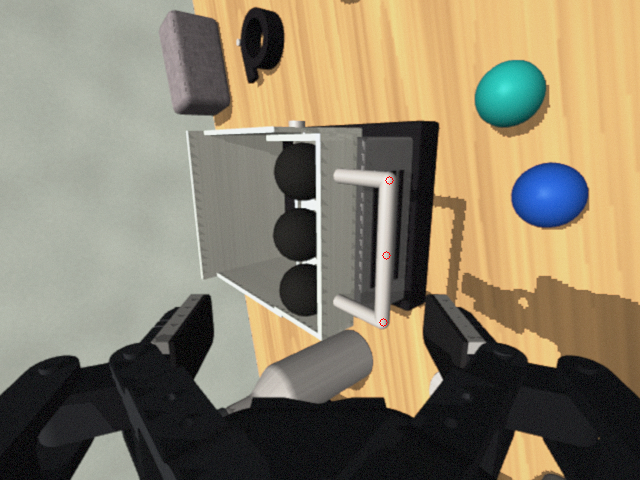

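```bash
python3 -m pendant '[{"dr":[0,0,-0.01],"xyz":[-0.007,0.025,0.01],"grip":0},{"dr":[0,-0.0025,-0.01],"xyz":[-0.014,0.051,0.03],"grip":0},{"dr":[0,-0.0025,-0.01],"xyz":[-0.014,0.051,0.06],"grip":0},{"dr":[0,-0.0025,-0.01],"xyz":[-0.014,0.051,0.09],"grip":0},{"dr":[0,-0.0025,-0.01],"xyz":[-0.014,0.051,0.12],"grip":0}]'
python3 -c "
from h import *
goto(BAR+.017*barR(50)[:,2],barR(50))"
```

```text
time: 9.75
ee_pos: [0.4225, 0.3068, 0.1254]
ee_rot: [-130.0, 0.0, -102.6]
wrist_force: [0.2, 0.5, -0.4]
opening: 0.0852
gripper_force: 0.0
xyz [0.0003, 0.0001, 0.0019] dr [0.0002, 0.001, 0.0001] pos [0.4225 0.3068 0.1254] rot [-1.3001e+02  3.0000e-02 -1.0260e+02] t 9.75
```

```bash
for i in 1 2; do python3 -m pendant '[{"dr":[0,0,0],"xyz":[0,0,0.002],"grip":0.9},{"dr":[0,0,0],"xyz":[0,0,0.002],"grip":1},{"dr":[0,0,0],"xyz":[0,0,0.002],"grip":1},{"dr":[0,0,0],"xyz":[0,0,0.002],"grip":1},{"dr":[0,0,0],"xyz":[0,0,0.002],"grip":1}]' 30; done
python3 - <<'E'
from h import *
# arc as shifts/turns in the tool frame at th=0 (tool a=50)
R0=barR(50);p0=BAR+.019*R0[:,2]
for th in np.arange(0,1.26,.1):
    R=barR(50-np.degrees(th));p=baratt(th)+.019*R[:,2]
    print(round(th,2),(R0.T@(p-p0)).round(4).tolist(),Ro.from_matrix(R0.T@R).as_rotvec().round(3).tolist())
E
```

```text
time: 10.25
ee_pos: [0.4231, 0.3073, 0.1254]
ee_rot: [-130.0, 0.0, -102.6]
wrist_force: [14.7, -6.8, 27.7]
opening: 0.0125
gripper_force: 16.8
time: 10.75
ee_pos: [0.4249, 0.3073, 0.1252]
ee_rot: [-129.9, 0.1, -102.6]
wrist_force: [-14.6, 0.3, 20.5]
opening: 0.0111
gripper_force: 31.5
0.0 [0.0, 0.0, -0.0] [0.0, 0.0, 0.0]
0.1 [-0.0, -0.009, -0.0064] [-0.1, -0.0, 0.0]
0.2 [0.0, -0.0185, -0.012] [-0.2, -0.0, -0.0]
0.3 [0.0, -0.0286, -0.0165] [-0.3, -0.0, -0.0]
0.4 [-0.0, -0.0391, -0.02] [-0.4, 0.0, 0.0]
0.5 [0.0, -0.0499, -0.0224] [-0.5, -0.0, -0.0]
0.6 [0.0, -0.0608, -0.0238] [-0.6, 0.0, 0.0]
0.7 [0.0, -0.0719, -0.024] [-0.7, -0.0, -0.0]
0.8 [-0.0, -0.0829, -0.0232] [-0.8, 0.0, 0.0]
0.9 [-0.0, -0.0937, -0.0212] [-0.9, 0.0, 0.0]
1.0 [0.0, -0.1044, -0.0182] [-1.0, 0.0, 0.0]
1.1 [0.0, -0.1146, -0.0142] [-1.1, -0.0, -0.0]
1.2 [0.0, -0.1244, -0.0091] [-1.2, 0.0, 0.0]
```

```bash
for i in 1 2; do python3 -m pendant '[{"dr":[-0.08,0,0],"xyz":[0,-0.0072,-0.0052],"grip":1},{"dr":[-0.16,0,0],"xyz":[0,-0.0147,-0.0098],"grip":1},{"dr":[-0.24,0,0],"xyz":[0,-0.0225,-0.0139],"grip":1},{"dr":[-0.32,0,0],"xyz":[0,-0.0307,-0.0173],"grip":1},{"dr":[-0.4,0,0],"xyz":[0,-0.0391,-0.02],"grip":1}]'; done
python3 -c "
from h import *
R=barR(50-np.degrees(.8));goto(baratt(.8)+.019*R[:,2],R);print(manip.get_obs()['qpos'])"
```

```text
time: 11.25
ee_pos: [0.4339, 0.305, 0.1672]
ee_rot: [-153.1, 0.1, -102.5]
wrist_force: [15.1, 5.2, -12.3]
opening: 0.0105
gripper_force: 29.8
time: 11.75
ee_pos: [0.4587, 0.2994, 0.2029]
ee_rot: [-176.1, 0.1, -102.5]
wrist_force: [-0.0, 5.1, -2.1]
opening: 0.011
gripper_force: 31.2
xyz [0.0011, -0.0014, 0.0018] dr [0.004, 0.0015, 0.0018] pos [0.4587 0.2994 0.2029] rot [-1.7606e+02  8.0000e-02 -1.0254e+02] t 11.75
[ 25.86145354  15.82762555  -6.29675068  64.74188339  -2.38395769
 -51.65884342]
```

Excellent tracking; one more 0.35 rad and let the balls roll.

```bash
python3 -m pendant '[{"dr":[-0.07,0,0],"xyz":[0,-0.0063,-0.0046],"grip":1},{"dr":[-0.14,0,0],"xyz":[0,-0.0128,-0.0087],"grip":1},{"dr":[-0.21,0,0],"xyz":[0,-0.0195,-0.0125],"grip":1},{"dr":[-0.28,0,0],"xyz":[0,-0.0265,-0.0157],"grip":1},{"dr":[-0.35,0,0],"xyz":[0,-0.0338,-0.0184],"grip":1}]'
for i in 1 2; do python3 -m pendant '[{"dr":[0,0,0],"xyz":[0,0,0],"grip":1},{"dr":[0,0,0],"xyz":[0,0,0],"grip":1},{"dr":[0,0,0],"xyz":[0,0,0],"grip":1},{"dr":[0,0,0],"xyz":[0,0,0],"grip":1},{"dr":[0,0,0],"xyz":[0,0,0],"grip":1}]';done
python3 - <<'E'
from h import *
p=manip.get_image("scene");cv2.imwrite("pics/s4.png",cv2.resize(p["img"][200:400,310:510],None,fx=3,fy=3))
E
```

```text
time: 12.25
ee_pos: [0.4901, 0.2923, 0.2244]
ee_rot: [163.9, 0.1, -102.6]
wrist_force: [-4.8, 2.1, 14.2]
opening: 0.0108
gripper_force: 32.6
time: 12.75
ee_pos: [0.4902, 0.2923, 0.2235]
ee_rot: [164.1, 0.0, -102.6]
wrist_force: [-3.2, 1.0, 8.9]
opening: 0.0111
gripper_force: 33.0
time: 13.25
ee_pos: [0.4902, 0.2923, 0.2235]
ee_rot: [164.1, 0.0, -102.6]
wrist_force: [-3.7, 1.6, 9.4]
opening: 0.0105
gripper_force: 33.0
```

View pics/s4.png

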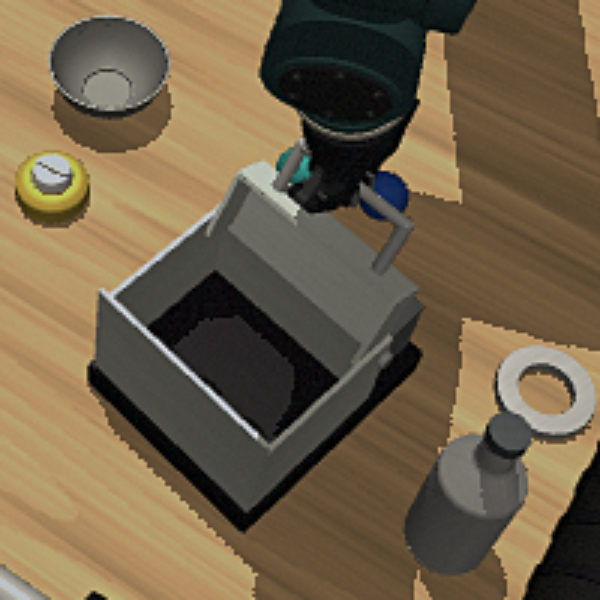

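Run:
```python
from h import *
R0=barR(50-np.degrees(1.15));p0=baratt(1.15)+.019*R0[:,2]
for d in [.08,.16,.24,.32,.4,.07,.14,.21,.28,.35]:
    th=1.15-d;R=barR(50-np.degrees(th));p=baratt(th)+.019*R[:,2]
    print(d,(R0.T@(p-p0)).round(4).tolist(),Ro.from_matrix(R0.T@R).as_rotvec().round(3).tolist())
p=manip.get_image("top")
print([(round(o["p"],2),o["centre"]) for o in manip.outline_of("ball0_center",p)])
cv2.imwrite("pics/t4.png",cv2.resize(np.clip(p["img"][140:300,130:300].astype(float)*2.5,0,255).astype(np.uint8),None,fx=3,fy=3))
```

```text
0.08 [-0.0, 0.0067, 0.0058] [0.08, -0.0, 0.0]
0.16 [-0.0, 0.0129, 0.0121] [0.16, -0.0, 0.0]
0.24 [-0.0, 0.0186, 0.0188] [0.24, -0.0, 0.0]
0.32 [-0.0, 0.0237, 0.026] [0.32, 0.0, 0.0]
0.4 [-0.0, 0.0282, 0.0336] [0.4, 0.0, 0.0]
0.07 [-0.0, 0.0059, 0.005] [0.07, 0.0, -0.0]
0.14 [-0.0, 0.0114, 0.0105] [0.14, 0.0, 0.0]
0.21 [-0.0, 0.0165, 0.0163] [0.21, 0.0, 0.0]
0.28 [-0.0, 0.0212, 0.0224] [0.28, 0.0, 0.0]
0.35 [-0.0, 0.0255, 0.0288] [0.35, 0.0, 0.0]
[(0.64, [309.0, 234.7]), (0.55, [185.1, 238.2])]
```

View pics/t4.png

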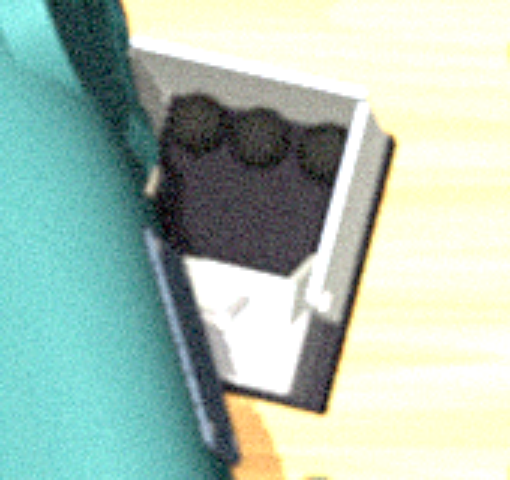

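All three balls lie at the far wall of the hopper (crop (198,122), (262,137), (327,150)), and the tray is empty. Lowering.

```bash
for i in 1 2; do python3 -m pendant '[{"dr":[0.08,0,0],"xyz":[0,0.0067,0.0058],"grip":1},{"dr":[0.16,0,0],"xyz":[0,0.0129,0.0121],"grip":1},{"dr":[0.24,0,0],"xyz":[0,0.0186,0.0188],"grip":1},{"dr":[0.32,0,0],"xyz":[0,0.0237,0.026],"grip":1},{"dr":[0.4,0,0],"xyz":[0,0.0282,0.0336],"grip":1}]';done
python3 -m pendant '[{"dr":[0.07,0,0],"xyz":[0,0.0059,0.005],"grip":1},{"dr":[0.14,0,0],"xyz":[0,0.0114,0.0105],"grip":1},{"dr":[0.21,0,0],"xyz":[0,0.0165,0.0163],"grip":1},{"dr":[0.28,0,0],"xyz":[0,0.0212,0.0224],"grip":1},{"dr":[0.34,0,0],"xyz":[0,0.0250,0.0280],"grip":1}]'
python3 -c "
from h import *
R=barR(50);goto(BAR+.019*R[:,2],R)"
```

```text
time: 13.9
ee_pos: [0.4559, 0.3001, 0.1978]
ee_rot: [-172.7, 0.0, -102.6]
wrist_force: [20.0, 3.7, -21.9]
opening: 0.0105
gripper_force: 30.9
time: 14.4
ee_pos: [0.4335, 0.3052, 0.162]
ee_rot: [-149.7, 0.1, -102.7]
wrist_force: [37.3, -1.5, -20.0]
opening: 0.0107
gripper_force: 30.3
time: 14.9
ee_pos: [0.4257, 0.3069, 0.1258]
ee_rot: [-130.3, 0.1, -102.7]
wrist_force: [31.7, -2.8, -6.4]
opening: 0.011
gripper_force: 30.5
xyz [0.0011, 0.0023, 0.0018] dr [0.0045, 0.0009, -0.0019] pos [0.4257 0.3069 0.1258] rot [-1.3026e+02  1.2000e-01 -1.0268e+02] t 14.9
```

```bash
python3 -m pendant '[{"dr":[0.005,0,0],"xyz":[0,0.002,0],"grip":1},{"dr":[0.005,0,0],"xyz":[0,0.003,0],"grip":1},{"dr":[0.005,0,0],"xyz":[0,0.003,0],"grip":0.4},{"dr":[0.005,0,0],"xyz":[0,0.003,0],"grip":0},{"dr":[0.005,0,0],"xyz":[0,0.003,0],"grip":0}]'
python3 -m pendant '[{"dr":[0,0,0],"xyz":[0,0,0],"grip":0},{"dr":[0,0,0],"xyz":[0,0,0],"grip":0},{"dr":[0,0,0],"xyz":[0,0,-0.02],"grip":0},{"dr":[0,0,0],"xyz":[0,0,-0.06],"grip":0},{"dr":[0,0,0],"xyz":[0,0,-0.1],"grip":0}]'
python3 - <<'E'
from h import *
p=manip.get_image("wrist");cv2.imwrite("pics/w5.png",p["img"])
for s in (-.055,0,.055):print(px(p,BAR+s*fy))
E
```

```text
time: 15.4
ee_pos: [0.4224, 0.307, 0.122]
ee_rot: [-130.3, -0.0, -102.6]
wrist_force: [-0.2, -0.1, 0.0]
opening: 0.0538
gripper_force: 0.0
time: 15.9
ee_pos: [0.3473, 0.3229, 0.1873]
ee_rot: [-130.3, -0.1, -102.7]
wrist_force: [-1.0, 0.4, -0.7]
opening: 0.0854
gripper_force: 0.0
[313.54275624 162.62883452]
[313.68396499 246.5785101 ]
[313.80858937 320.66864687]
```

View pics/w5.png

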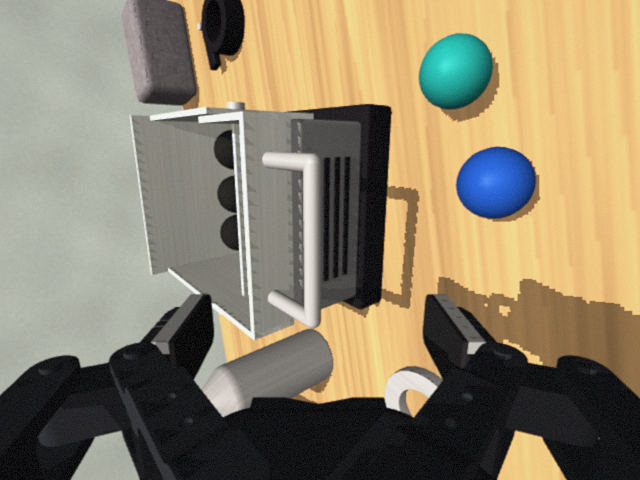

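```bash
cat >> h.py <<'E'
n=podn(-6.9); F0=np.array([.5525,-.192,.126])-.0435*n
E
python3 -c "
from h import *
print(F0);goto([.40,.06,.25],podR(-6.9));goto(F0+.12*n,podR(-6.9))"
```

```text
[ 0.57726987 -0.19499748  0.09036689]
xyz [0.2452, -0.1171, 0.0467] dr [-0.2514, 0.1468, 1.4881] pos [0.3447 0.3235 0.1907] rot [-1.3031e+02 -4.0000e-02 -1.0257e+02] t 15.95
xyz [0.4623, -0.1737, 0.2085] dr [-0.2514, 0.1468, 1.4881] pos [0.3447 0.3235 0.1907] rot [-1.3031e+02 -4.0000e-02 -1.0257e+02] t 15.95
```

```bash
python3 -m pendant '[{"dr":[0,0,0.05],"xyz":[0.02,-0.04,-0.02],"grip":0},{"dr":[-0.02,0.01,0.15],"xyz":[0.06,-0.06,-0.01],"grip":0},{"dr":[-0.05,0.03,0.28],"xyz":[0.105,-0.08,0],"grip":0},{"dr":[-0.07,0.04,0.42],"xyz":[0.15,-0.1,0.02],"grip":0},{"dr":[-0.09,0.05,0.55],"xyz":[0.195,-0.11,0.04],"grip":0}]'
python3 -c "
from h import *
goto(F0+.12*n,podR(-6.9));print(manip.get_obs()['qpos'])"
```

```text
time: 16.45
ee_pos: [0.3981, 0.141, 0.2475]
ee_rot: [-138.8, 18.6, -124.5]
wrist_force: [1.0, -0.0, -0.8]
opening: 0.0856
gripper_force: 0.0
xyz [0.2152, -0.2151, 0.1749] dr [-0.1661, 0.1011, 0.9935] pos [0.3981 0.141  0.2475] rot [-138.78   18.57 -124.51] t 16.45
[ 26.22964861 -15.31168005 -48.10485236  20.5224643  -27.24266879
 -31.41336891]
```

```bash
python3 -m pendant '[{"dr":[-0.02,0.01,0.12],"xyz":[0.03,-0.03,0.02],"grip":0},{"dr":[-0.04,0.02,0.25],"xyz":[0.06,-0.06,0.04],"grip":0},{"dr":[-0.06,0.04,0.38],"xyz":[0.09,-0.09,0.065],"grip":0},{"dr":[-0.09,0.05,0.52],"xyz":[0.12,-0.12,0.09],"grip":0},{"dr":[-0.11,0.07,0.65],"xyz":[0.145,-0.145,0.11],"grip":0}]' >/dev/null
python3 -c "
from h import *
goto(F0+.12*n,podR(-6.9));print(manip.get_obs()['qpos'])"
```

```text
xyz [0.0421, -0.1572, 0.0889] dr [-0.0859, 0.0458, 0.5191] pos [ 0.4479 -0.015   0.2229] rot [-155.18   31.03 -151.43] t 16.95
[-11.69192235 -15.93235565 -50.0423543   16.9604874   -1.02805351
 -33.63260364]
```

```bash
python3 -m pendant '[{"dr":[-0.02,0.01,0.1],"xyz":[0.01,-0.035,0.015],"grip":0},{"dr":[-0.035,0.02,0.22],"xyz":[0.02,-0.07,0.035],"grip":0},{"dr":[-0.05,0.03,0.34],"xyz":[0.03,-0.1,0.055],"grip":0},{"dr":[-0.075,0.04,0.46],"xyz":[0.04,-0.135,0.075],"grip":0},{"dr":[-0.085,0.045,0.51],"xyz":[0.042,-0.155,0.085],"grip":0}]' >/dev/null
python3 -c "
from h import *
goto(F0+.10*n,podR(-6.9));print(manip.get_obs()['qpos'])"
```

```text
xyz [-0.0009, -0.0004, 0.0226] dr [-0.0023, -0.0012, 0.0063] pos [ 0.5068 -0.186   0.1903] rot [-179.62   34.93  173.54] t 17.45
[-37.9409134   -1.45360899 -41.13385296  19.36108137  17.05295306
 -26.60284911]
```

Run:
```python
from h import *
p=manip.get_image("wrist")
for o in manip.outline_of("stop_top",p)[:1]:
    ys,xs=np.nonzero(o["pixels"]);print(o["p"],o["centre"],xs.min(),ys.min(),xs.max(),ys.max())
a=[px(p,F0+h*n+.027*(np.cos(k)*podR(-6.9)[:,0]+np.sin(k)*podR(-6.9)[:,1])) for h in (.0075,.032) for k in np.arange(0,6.3,.2)]
print("pred bbox",np.min(a,0),np.max(a,0))
goto(F0+.05*n,podR(-6.9));goto(F0+.004*n,podR(-6.9))
```

```text
0.79 [237.6, 314.6] 277 201 355 278
pred bbox [278.72505256 199.5699835 ] [357.07415161 280.79390294]
xyz [-0.0002, -0.0003, 0.0726] dr [-0.0034, -0.0009, 0.0088] pos [ 0.5074 -0.186   0.1907] rot [-179.45   34.95  173.72] t 17.55
xyz [-0.0002, -0.0001, 0.1186] dr [-0.0034, -0.0009, 0.0088] pos [ 0.5074 -0.186   0.1907] rot [-179.45   34.95  173.72] t 17.55
```

```bash
python3 -m pendant '[{"dr":[-0.003,0,0.009],"xyz":[0,0,0.03],"grip":0},{"dr":[-0.003,0,0.009],"xyz":[0,0,0.06],"grip":0},{"dr":[-0.003,0,0.009],"xyz":[0,0,0.09],"grip":0},{"dr":[-0.003,0,0.009],"xyz":[0,0,0.11],"grip":0},{"dr":[-0.003,0,0.009],"xyz":[0,0,0.117],"grip":0}]'
python3 -m pendant '[{"dr":[0,0,0],"xyz":[0,0,0],"grip":0.2},{"dr":[0,0,0],"xyz":[0,0,0],"grip":0.6},{"dr":[0,0,0],"xyz":[0,0,0],"grip":1},{"dr":[0,0,0],"xyz":[0,0,0],"grip":1},{"dr":[0,0,0],"xyz":[0,0,0],"grip":1}]' 25
python3 -c "
from h import *
goto(F0+.004*n,podR(-6.9));o=manip.get_obs();print(o['wrist_force']@n,o['ft_torque']@n)"
```

```text
time: 18.05
ee_pos: [0.5729, -0.19, 0.0935]
ee_rot: [-180.0, 34.8, 173.4]
wrist_force: [-0.1, 0.8, 1.1]
opening: 0.0857
gripper_force: 0.0
time: 18.55
ee_pos: [0.5726, -0.1936, 0.0969]
ee_rot: [-179.6, 35.0, 173.3]
wrist_force: [-8.7, -15.4, 1.5]
opening: 0.0528
gripper_force: 27.6
xyz [-0.0002, -0.0008, 0.0041] dr [-0.0051, 0.0006, 0.0033] pos [ 0.5726 -0.1936  0.0969] rot [-179.58   35.03  173.33] t 18.55
5.140464682221783 -0.08266389711693332
```

```bash
cat > st.py <<'E'
from h import *
o=manip.get_obs();e=o["ee_pos"]-F0;print("t",round(o["time"],2),"Fn",(o["wrist_force"]@n).round(2),"Tn",(o["ft_torque"]@n).round(3),"off face",(e@n).round(4),"lat",(podR(-6.9).T@e)[:2].round(4),"q6",o["qpos"][5].round(1),"open",round(float(o["opening"]),4))
E
python3 st.py
for i in 1 2 3; do python3 -m pendant '[{"dr":[0,0,0.04],"xyz":[0,0,0],"grip":1},{"dr":[0,0,0.08],"xyz":[0,0,0],"grip":1},{"dr":[0,0,0.12],"xyz":[0,0,0],"grip":1},{"dr":[0,0,0.15],"xyz":[0,0,0],"grip":1},{"dr":[0,0,0.15],"xyz":[0,0,0],"grip":1}]' >/dev/null; python3 st.py; done
```

```text
t 18.55 Fn 5.14 Tn -0.083 off face 0.0081 lat [0.0002 0.0008] q6 -22.3 open 0.0528
t 19.05 Fn 5.0 Tn -0.052 off face 0.0081 lat [0.0002 0.001 ] q6 -13.7 open 0.0532
t 19.55 Fn 5.31 Tn -0.056 off face 0.0081 lat [0.     0.0012] q6 -5.1 open 0.0528
t 20.05 Fn 3.87 Tn -0.094 off face 0.0081 lat [-0.0002  0.0014] q6 3.5 open 0.053
```

```bash
for i in 1 2 ; do python3 -m pendant '[{"dr":[0,0,0.04],"xyz":[0,0,0],"grip":1},{"dr":[0,0,0.08],"xyz":[0,0,0],"grip":1},{"dr":[0,0,0.12],"xyz":[0,0,0],"grip":1},{"dr":[0,0,0.15],"xyz":[0,0,0],"grip":1},{"dr":[0,0,0.15],"xyz":[0,0,0],"grip":1}]' >/dev/null; python3 st.py; done
```

```text
t 20.55 Fn 5.49 Tn -0.084 off face 0.0082 lat [-0.0003  0.0015] q6 12.1 open 0.053
t 21.05 Fn 5.24 Tn -0.05 off face 0.0082 lat [-0.0006  0.0016] q6 20.7 open 0.0532
```

```bash
for i in 1 2 ; do python3 -m pendant '[{"dr":[0,0,0.04],"xyz":[0,0,0],"grip":1},{"dr":[0,0,0.08],"xyz":[0,0,0],"grip":1},{"dr":[0,0,0.12],"xyz":[0,0,0],"grip":1},{"dr":[0,0,0.15],"xyz":[0,0,0],"grip":1},{"dr":[0,0,0.15],"xyz":[0,0,0],"grip":1}]' >/dev/null; python3 st.py; done
```

```text
t 21.55 Fn 4.59 Tn -0.049 off face 0.0082 lat [-0.0008  0.0018] q6 29.3 open 0.0527
t 22.05 Fn 4.96 Tn -0.072 off face 0.0082 lat [-0.0011  0.0018] q6 37.9 open 0.0528
```

```bash
python3 -m pendant '[{"dr":[0,0,0],"xyz":[0,0,-0.001],"grip":1},{"dr":[0,0,0],"xyz":[0,0,-0.002],"grip":1},{"dr":[0,0,0],"xyz":[0,0,-0.003],"grip":1},{"dr":[0,0,0],"xyz":[0,0,-0.003],"grip":1},{"dr":[0,0,0],"xyz":[0,0,-0.003],"grip":1}]' >/dev/null; python3 st.py
```

```text
t 22.55 Fn -5.39 Tn -0.06 off face 0.011 lat [-0.0011  0.0017] q6 37.8 open 0.0531
```

```bash
for i in 1 2 ; do python3 -m pendant '[{"dr":[0,0,0.04],"xyz":[0,0,0],"grip":1},{"dr":[0,0,0.08],"xyz":[0,0,0],"grip":1},{"dr":[0,0,0.12],"xyz":[0,0,0],"grip":1},{"dr":[0,0,0.15],"xyz":[0,0,0],"grip":1},{"dr":[0,0,0.15],"xyz":[0,0,0],"grip":1}]' >/dev/null; python3 st.py; done
```

```text
t 23.05 Fn -3.97 Tn -0.048 off face 0.011 lat [-0.0014  0.0018] q6 46.4 open 0.0529
t 23.55 Fn -0.83 Tn -0.002 off face 0.0111 lat [-0.0017  0.0017] q6 55.0 open 0.0525
```

```bash
python3 -m pendant '[{"dr":[0,0,0],"xyz":[0,0,-0.001],"grip":1},{"dr":[0,0,0],"xyz":[0,0,-0.002],"grip":1},{"dr":[0,0,0],"xyz":[0,0,-0.003],"grip":1},{"dr":[0,0,0],"xyz":[0,0,-0.003],"grip":1},{"dr":[0,0,0],"xyz":[0,0,-0.003],"grip":1}]' >/dev/null; python3 st.py
```

```text
t 24.05 Fn 5.01 Tn -0.072 off face 0.0143 lat [-0.0015  0.0018] q6 54.9 open 0.0528
```

```bash
python3 -m pendant '[{"dr":[0,0,0.03],"xyz":[0,0,-0.002],"grip":1},{"dr":[0,0,0.06],"xyz":[0,0,-0.004],"grip":1},{"dr":[0,0,0.06],"xyz":[0,0,-0.006],"grip":1},{"dr":[0,0,0.06],"xyz":[0,0,-0.007],"grip":1},{"dr":[0,0,0.06],"xyz":[0,0,-0.007],"grip":1}]' >/dev/null; python3 st.py
python3 -m pendant '[{"dr":[0,0,0],"xyz":[0,0,0],"grip":0.5},{"dr":[0,0,0],"xyz":[0,0,0],"grip":0},{"dr":[0,0,0],"xyz":[0,0,0],"grip":0},{"dr":[0,0,0],"xyz":[0,0,0],"grip":0},{"dr":[0,0,0],"xyz":[0,0,0],"grip":0}]' >/dev/null
python3 -m pendant '[{"dr":[0,0,0],"xyz":[0,0,-0.01],"grip":0},{"dr":[0,0,0],"xyz":[0,0,-0.03],"grip":0},{"dr":[0,0,0],"xyz":[0,0,-0.06],"grip":0},{"dr":[0,0,0],"xyz":[0,0,-0.1],"grip":0},{"dr":[0,0,0],"xyz":[0,0,-0.14],"grip":0}]' >/dev/null; python3 st.py
python3 - <<'E'
from h import *
p=manip.get_image("scene");q=manip.get_image("top")
f=lambda x:cv2.resize(x[190:290,210:300],None,fx=4,fy=4)
g=cv2.resize(q["img"][150:330,90:350],(578,400))[:, :]
a=np.hstack([f(cv2.imread("pics/scene0.png")),f(p["img"])]);cv2.imwrite("pics/fin.png",cv2.resize(np.vstack([a,cv2.resize(q["img"][140:340,90:450],(720,400))]),(540,600)))
E
```

```text
t 24.55 Fn -9.22 Tn -0.054 off face 0.021 lat [-0.0014  0.0018] q6 58.1 open 0.0529
t 25.55 Fn -0.04 Tn 0.001 off face 0.1616 lat [0.0015 0.0037] q6 52.8 open 0.0857
```

View pics/fin.png

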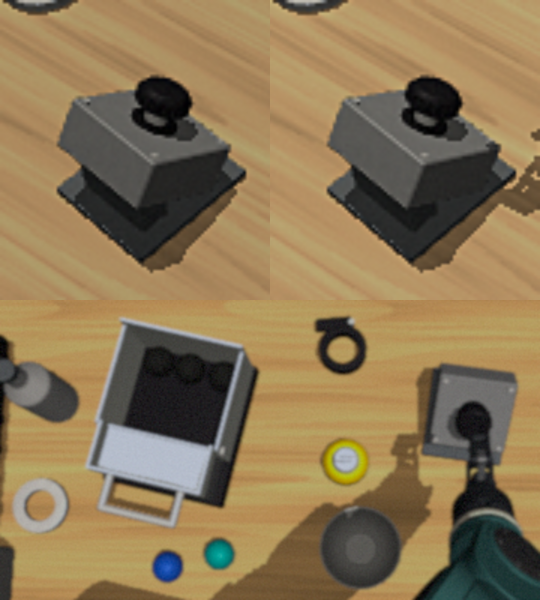

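The stop stands fully out, matching the start picture. The tray is flat and empty, the three balls are in the hopper, and the bystanders have not moved.

```bash
python3 -c "
from rig import manip;print(manip.close_job())"
```

```text
the job is handed in; nothing more can be done
None
```

I handed the job in at about 26 s, and the interface gave no verdict: the stop was latched, all three balls were tipped into the hopper, the tray was set down flat, and the stop was then twisted out (it let go after about 1.35 rad), with nothing else moved.

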